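# Find the fullest bathroom tin by hefting

## Task

The three steel tins on the tray look the same but one is fuller: starting at the robot's left and going to its right, lift each tin in turn straight up clear of the tray to feel its weight, and stand the lighter ones upright back where they were. Finish holding the heaviest tin upright, still and at least 10 cm above the tray, in the gripper: do not put it down or let it go. Tip no tin over and leave everything else on the shelf as it is.

Things in the scene. Friction and masses are not known exactly. Their poses are not given: they have to be found in the camera images.
- tin_a: one of three steel tins that look alike: closed upright cylinder, 60 mm diameter, 100 mm high, flap in the lid shut (it rises 4 mm at most). Origin at the centre of its underside, z up its axis. Contents hidden, mass 0.1 to 0.5 kg, different each run; one tin is heavier than both others by at least 0.12 kg. Stands at any of the three places on the tray; the letter says nothing about the place.
- tin_b: one of three steel tins that look alike: closed upright cylinder, 60 mm diameter, 100 mm high, flap in the lid shut (it rises 4 mm at most). Origin at the centre of its underside, z up its axis. Contents hidden, mass 0.1 to 0.5 kg, different each run; one tin is heavier than both others by at least 0.12 kg. Stands at any of the three places on the tray; the letter says nothing about the place.
- tin_c: one of three steel tins that look alike: closed upright cylinder, 60 mm diameter, 100 mm high, flap in the lid shut (it rises 4 mm at most). Origin at the centre of its underside, z up its axis. Contents hidden, mass 0.1 to 0.5 kg, different each run; one tin is heavier than both others by at least 0.12 kg. Stands at any of the three places on the tray; the letter says nothing about the place.
- tray: flat wooden tray fixed to the surface, 160 mm (its x) by 470 mm (its y), origin at the centre of its underside; the tins stand on its floor, 6 mm above the surface; rim 14 mm high. The tins stand in a row along its y axis; along its x axis the sides of the tins are free for fingers (no thing within 80 mm of a tin's axis in that direction is taller than the rim).
- place_left (a point): point on the tray's floor at y = 160 mm in the tray's frame: the left tin's place as the robot sees it (robot's left is +y); the tin starts within 15 mm of it
- place_middle (a point): point on the tray's floor at y = 0 mm in the tray's frame: the middle tin's place as the robot sees it (robot's left is +y); the tin starts within 15 mm of it
- place_right (a point): point on the tray's floor at y = -160 mm in the tray's frame: the right tin's place as the robot sees it (robot's left is +y); the tin starts within 15 mm of it
- dish: round white ceramic dish, 64 mm across the rim, 22 mm high, on the tray between the left and the middle tin; origin at the centre of its underside. Leave alone.
- glass_small: small clear glass, 44 mm across, 45 mm high, on the tray between the middle and the right tin; origin at the centre of its underside. Leave alone.
- glass_1: clear glass cup, 66 mm across, 85 mm high, standing beyond the tray (+x side); origin at the centre of its underside. Leave alone.
- glass_2: second clear glass cup, same size as glass_1, standing beyond the tray; origin at the centre of its underside. Leave alone.
- holder: green silicone holder, a 60 x 60 x 95 mm open box lying on its side beyond the tray, its mouth to its +x, 60 mm high as it lies; origin at the centre of the footprint on the surface. Leave alone as it lies.
- inflator: red hand inflator lying past the right end of the tray, across the row, about 220 mm long along its own y axis, up to 75 mm wide (handle at +y), 42 mm high; origin on the surface under its barrel. Leave alone.
Not all that is in view belongs to the job. What is shaped like the tin_a but red or yellow is not meant.

How it is judged:
By the outcome, as a careful person would: the job done as asked, in the order asked, and still so for the second after the job is handed in, while the arm keeps its last pose, push and grip.
It also fails if it takes over 62 s, if anything falls off the work surface, if the arm or the gripper's body presses on something with over 40 N, if the wrist force passes 120 N, or if a joint passes its speed limit or range.

## Robot

A 6-joint arm with a two-finger parallel gripper is mounted at the origin on the work surface. World frame = base frame: x ahead of the robot, y to its left, z up, the work surface at z = 0. Lengths are in m, angles in rad, forces in N, time in s.
With the tool pointing down it reaches from about 0.3 to 0.85 m from the base axis. Payload 4.2 kg.
Tool frame: the origin (TCP) lies between the finger pads; the fingertips stand ahead of it and the grasp point (between the pads) lies 2 mm behind it (ctrl.tcp_to_tips is the z of the fingertips in the tool frame, in m); z points along the fingers, y is the direction in which the jaws open and shut (so a half turn about z gives the same grasp; the last joint's range is limited). The gripper opens to 91 mm and grips with 3 to 60 N. Pads are 32 mm wide; open, the fingers measure 118 mm over their backs; the gripper's body (76 mm by 178 mm) begins 60 mm behind the grasp point.
Start: joints at [-1.196, 0.32, 1.565, -0, 1.257, -0.02], TCP at [0.221, -0.531, 0.231] pointing down, gripper open.
Joint ranges: [-3.11, 3.11], [-0.84, 2.01], [0.21, 2.61], [-1.34, 4.49], [0.05, 2.63], [-2.56, 2.56]. Speed limits (rad/s): [2.57, 2.57, 3.14, 3.14, 3.14, 3.14].

## Interface

Orientations are given as a unit quaternion [w, x, y, z].
In Python, from station import ctrl gives the robot as it stands.
- The arm moves only by the shell command python3 -m inch 'ROWS'. ROWS is JSON, a list of rows, each a list of 5 numbers: the shift along the tool's x, y, z in mm, then the turn about the tool's z in degrees, then the opening in per cent of the stroke, from 0 (shut) to 100 (fully open). In form: [[tx, ty, tz, turn, grip], ...]. A call has 1 to 12 rows; each row is the pose to reach, as a shift and turn from the pose measured when the call began, along the tool's axes at that moment; what a row does not reach only later rows make up. A row lasts 1/10 s, in which the tool goes at most 50 mm and 8.59 degrees, less where a joint would pass 70% of its speed; a pose out of reach is approached as far as the arm can. A call with a gripper value outside its range is refused whole. The fingers move at their own pace and stop on an object; the grip force is fixed at half the most. Time passes only in rows, so rows that repeat a pose let the fingers close. It gives the time, the measured TCP pose, the force and the opening at its end, in the units of the state.
- ctrl.observe(): the state, without advancing time (a new reading comes with each control period).
- ctrl.capture(name): name is "side" or "top" or "wrist"; returns the picture (480x640x3 uint8, red, green, blue); there is no depth.
- ctrl.calibration(name): a dict with "fx", "fy", "cx", "cy" (pixels), "world_to_cam" (4x4, takes a point from world to camera coordinates). Camera axes: x right, y down, z forward; pixel columns grow to the right and rows downward; lengths in m; the calibration is good to about 2 mm. The wrist camera is an equidistant fisheye: a pixel r from the principal point sees the ray r / f radians off the axis. A picture is of the moment at which its call begins: read the wrist's pose just before it. calibration takes no time and is no camera call; for the wrist camera it gives the pose at the moment of the call.
- ctrl.job_done(): hands the job in, once; it reports no verdict.
The state is a dict: "time_s": time; "joints": joint angles; "dq": joint speeds; "joint_efforts": joint torques, N m; "ee_pos": TCP position; "eef_rot": TCP orientation; "force": force on the tool from outside, world axes, zero at the start; "moment": the same for the moment, N m; "finger_gap": finger opening in m.
Only numpy, scipy, OpenCV 4.12 (cv2) and the standard library are available. Lean on these libraries where they do the work, as an engineer would, in place of code of your own. Each camera call takes 0.05 s, during which the arm holds its last target.

## Working session

There is one attempt and no reset: what is moved stays moved. The work goes in short steps, Python scripts to look and compute and a shell command to move; the robot and the scene stay as the last step left them, time stands still between calls to the robot, and variables do not carry over. Pictures are saved under pics/ and viewed, and the job is handed in when it is done.

```bash
ls; mkdir -p pics; python3 - <<'E'
from station import ctrl
import cv2
s=ctrl.observe();print({k:s[k] for k in s})
print(ctrl.tcp_to_tips)
for n in("top","side"):
    im=ctrl.capture(n);cv2.imwrite(f"pics/{n}0.png",im[:,:,::-1]);print(n,ctrl.calibration(n))
E
```

```text
pics
{'time_s': 0.0, 'joints': array([-1.19597930e+00,  3.20284117e-01,  1.56566660e+00, -6.06301451e-06,
        1.25741298e+00, -1.99757398e-02]), 'dq': array([-2.52495568e-03, -2.20675132e-04, -5.01504628e-06, -1.49620469e-04,
       -3.40512067e-04, -4.30458761e-04]), 'joint_efforts': array([-1.75598416e-04, -4.12453616e+01, -2.31975782e+01,  7.26778270e-02,
        4.56120784e-02, -1.26299196e-04]), 'ee_pos': array([ 0.22099153, -0.53031888,  0.23012956]), 'eef_rot': array([-8.71111752e-04,  9.80579946e-01,  1.96117786e-01, -1.59124582e-04]), 'force': array([ 0.53267011,  0.79134533, -0.68561531]), 'moment': array([-0.01412395,  0.02940031, -0.05795783]), 'finger_gap': 0.09121205412822118}
0.017
top {'fx': 615.2966482766692, 'fy': 615.2966482766692, 'cx': 325.53342954725736, 'cy': 238.88579556696865, 'world_to_cam': array([[ 0.02225452, -0.99941012, -0.02615615, -0.02300231],
       [-0.98994906, -0.01837391, -0.14022574,  0.56450338],
       [ 0.13966243,  0.02901391, -0.98977401,  1.06279483],
       [ 0.        ,  0.        ,  0.        ,  1.        ]])}
side {'fx': 570.7130521859679, 'fy': 570.7130521859679, 'cx': 313.60269065761673, 'cy': 236.84473357266566, 'world_to_cam': array([[-0.9804534 , -0.19674613, -0.00144805,  0.55297581],
       [-0.14010548,  0.703323  , -0.69692697,  0.1297034 ],
       [ 0.13813613, -0.68310154, -0.71714064,  0.92614772],
       [ 0.        ,  0.        ,  0.        ,  1.        ]])}
```

View pics/top0.png

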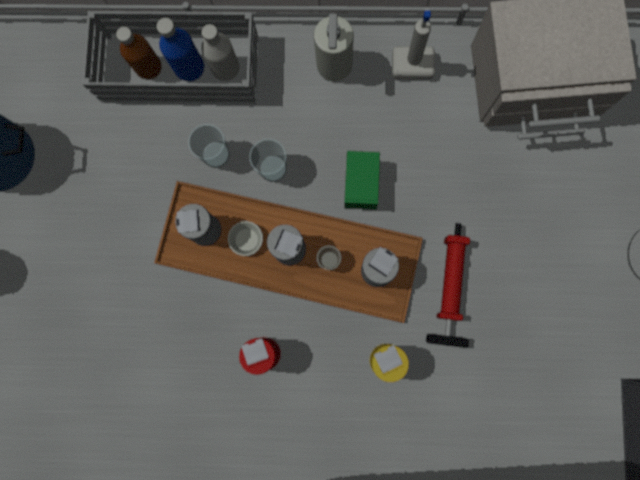

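View pics/side0.png

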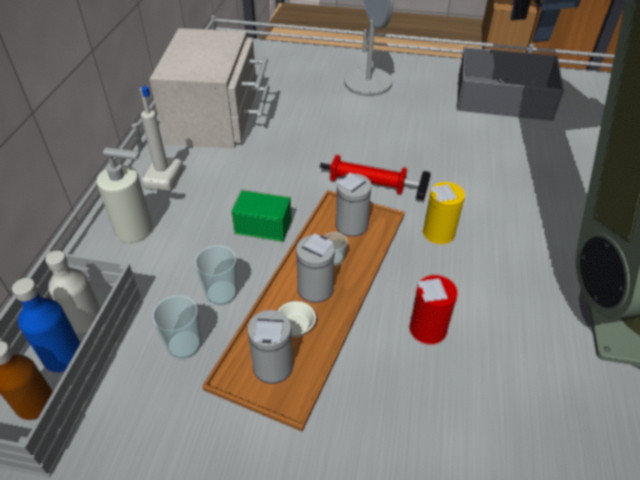

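Top view. Grey tins on the tray at about (193,222), (286,244) and (380,267). Lookalikes are the red one at (259,356) and the yellow one at (390,363), both off the tray and not meant. Dish is at (246,239) and the small glass at (329,258). I'll choose the three grey tins and check them in a close crop.

```bash
cat > h.py <<'E'
import numpy as np,cv2
from station import ctrl
def ray(name,u,v,z):
    c=ctrl.calibration(name);W=np.array(c["world_to_cam"]);R=W[:3,:3];o=-R.T@W[:3,3]
    d=R.T@np.array([(u-c["cx"])/c["fx"],(v-c["cy"])/c["fy"],1]);return o+d*(z-o[2])/d[2]
def proj(name,p):
    c=ctrl.calibration(name);W=np.array(c["world_to_cam"]);q=W[:3,:3]@np.array(p)+W[:3,3]
    return c["fx"]*q[0]/q[2]+c["cx"],c["fy"]*q[1]/q[2]+c["cy"]
E
python3 - <<'E'
from h import *
im=cv2.imread("pics/top0.png");hsv=cv2.cvtColor(im,cv2.COLOR_BGR2HSV)
m=((hsv[:,:,0]<22)&(hsv[:,:,1]>90)&(hsv[:,:,2]>50)).astype(np.uint8)
m[:170]=0;m[330:]=0;m[:,430:]=0
cs,_=cv2.findContours(m,0,1);c=max(cs,key=cv2.contourArea)
r=cv2.minAreaRect(c);print(r)
P=[ray("top",*p,0.012)[:2] for p in cv2.boxPoints(r)];print(np.round(P,4));P=np.array(P)
print(P.mean(0),[np.linalg.norm(P[i]-P[i-1]) for i in range(4)])
# hull mask; nonwood inside
hull=cv2.fillPoly(np.zeros_like(m),[cv2.boxPoints(r).astype(int)],1)
z=cv2.resize(im[170:330,150:430],None,fx=2.8,fy=2.8,interpolation=cv2.INTER_CUBIC)
cv2.imwrite("pics/crop0.png",z)
E
```

```text
((288.91632080078125, 250.551513671875), (256.63555908203125, 86.6260757446289), 13.392498016357422)
[[ 0.5181  0.3039]
 [ 0.6774  0.2758]
 [ 0.5735 -0.1904]
 [ 0.4199 -0.1545]]
[0.547217  0.0587099] [np.float64(0.4687880576828256), np.float64(0.16172740609244218), np.float64(0.4776046451558231), np.float64(0.15771767570926173)]
```

View pics/crop0.png

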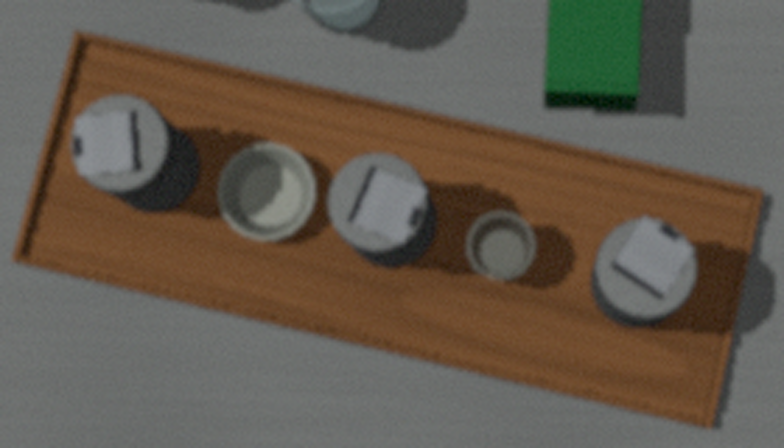

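The crop shows three grey tins with white flaps. Lid centres in the crop are about (120,144), (378,202) and (646,267). The tray is turned about −13°.

```bash
python3 - <<'E'
from h import *
g=cv2.cvtColor(cv2.imread("pics/crop0.png"),cv2.COLOR_BGR2GRAY)
h=cv2.HoughCircles(cv2.GaussianBlur(g,(5,5),0),cv2.HOUGH_GRADIENT,1,60,param1=80,param2=18,minRadius=44,maxRadius=56);print(h)
P=[]
for u,v in((120,144),(378,202),(646,267)):
    p=ray("top",150+(u+.5)/2.8-.5,170+(v+.5)/2.8-.5,.106);P.append(p);print(p,proj("side",p),proj("side",[p[0],p[1],.006]))
P=np.array(P);d=P[0]-P[2];print("yaw of tray y from row",np.degrees(np.arctan2(-d[0],d[1])))
for a,b in(((.5181,.3039),(.4199,-.1545)),((.6774,.2758),(.5735,-.1904))):
    print(np.degrees(np.arctan2(-(a[0]-b[0]),a[1]-b[1])))
for p in ((246,239,.028),(329,258,.051)): print(ray("top",*p))
s=ctrl.observe()
from scipy.spatial.transform import Rotation as Ro
q=s['eef_rot'];print(Ro.from_quat([q[1],q[2],q[3],q[0]]).as_matrix().round(3))
im=cv2.imread("pics/side0.png")
for p in P:
    for z in(.006,.106):
        u,v=proj("side",[p[0],p[1],z]);cv2.circle(im,(int(u),int(v)),2,(0,0,255),-1)
        th=np.linspace(0,6.28,40);c=[proj("side",[p[0]+.03*np.cos(t),p[1]+.03*np.sin(t),z]) for t in th]
        cv2.polylines(im,[np.int32(c)],True,(0,255,0),1)
cv2.imwrite("pics/ov.png",cv2.resize(im[150:420,190:420],None,fx=2.2,fy=2.2))
E
```

```text
[[[646.5 267.5  50. ]
  [266.5 187.5  46. ]
  [117.5 140.5  49.7]
  [376.5 203.5  48.8]]]
[0.58177252 0.21324569 0.106     ] (np.float64(270.31066774814553), np.float64(327.23387100885196)) (np.float64(274.03178794875726), np.float64(366.10228479782745))
[0.54919996 0.05528122 0.106     ] (np.float64(315.8393135063271), np.float64(248.25843080208514)) (np.float64(315.75831409785974), np.float64(288.8398670544376))
[ 0.51311866 -0.10593737  0.106     ] (np.float64(354.1499652857953), np.float64(184.81075501841428)) (np.float64(351.49745256924837), np.float64(225.65805993410217))
yaw of tray y from row -12.138941879996208
-12.091342650776575
-12.563937735788768
[0.56358389 0.13335558 0.028     ]
[ 0.52928786 -0.01868504  0.051     ]
[[ 0.923  0.385 -0.001]
 [ 0.385 -0.923  0.001]
 [ 0.    -0.002 -1.   ]]
```

View pics/ov.png

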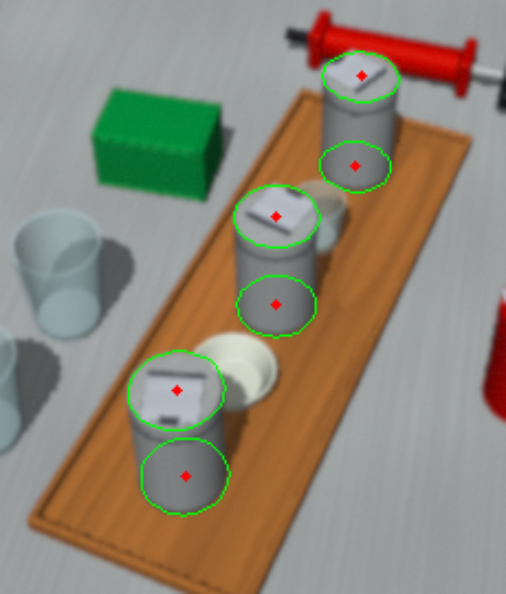

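Projecting the lids into the side view matches the tins, so the positions are good. Next I'll move above the left tin.

```bash
python3 -m inch '[[15,-13,0,-2,100],[45,-40,0,-6,100],[80,-70,0,-11,100],[115,-101,0,-16,100],[150,-132,0,-21,100],[185,-163,0,-26,100],[220,-194,0,-31,100],[255,-225,0,-36,100],[290,-256,0,-41,100],[315,-278,0,-46,100],[330,-290,0,-50,100],[335,-296,0,-52,100]]'; cat >> h.py <<'E'
from scipy.spatial.transform import Rotation as Ro
T={'L':(.5818,.2132),'M':(.5492,.0553),'R':(.5131,-.1059)}
def go(x,y,z):
    s=ctrl.observe();q=s['eef_rot'];R=Ro.from_quat([q[1],q[2],q[3],q[0]]).as_matrix()
    d=R.T@(np.array([x,y,z])-s['ee_pos'])*1000
    yaw=np.degrees(np.arctan2(R[1,0],R[0,0]))
    print("t",round(s['time_s'],2),"pos",s['ee_pos'].round(4),"shift",d.round(1),"turn",round(yaw-77.7,2),"F",s['force'].round(2),"gap",round(s['finger_gap'],4),'tilt',R[:,2].round(3),"dq",np.abs(s['dq']).max().round(3),"j",s['joints'].round(2))
E
python3 -c "
from h import *
go(*T['L'],.2)"
```

```text
time_s: 1.3
ee_pos: [0.4169, -0.1268, 0.2304]
eef_rot: [-0.001, 0.794, 0.608, 0.0]
force: [0.1, -0.7, -0.2]
finger_gap: 0.0914
t 1.3 pos [ 0.4169 -0.1268  0.2304] shift [371.2  70.5  30.9] turn -2.83 F [ 0.13 -0.73 -0.24] gap 0.0914 tilt [-0.001  0.002 -1.   ] dq 0.167 j [-0.32  0.1   1.86  0.    1.19 -0.06]
```

```bash
python3 -m inch '[[15,3,0,-1,100],[50,9,3,-2,100],[90,17,6,-3,100],[130,25,9,-3,100],[170,32,12,-3,100],[210,40,16,-3,100],[250,47,20,-3,100],[290,55,24,-3,100],[330,63,28,-3,100],[355,68,31,-3,100],[368,70,31,-3,100],[371,70,31,-3,100]]'; 
python3 -c "
from h import *
go(*T['L'],.062)
im=ctrl.capture('wrist');cv2.imwrite('pics/w1.png',im[:,:,::-1])
im=ctrl.capture('top');cv2.imwrite('pics/t1.png',im[:,:,::-1])"
```

```text
time_s: 2.5
ee_pos: [0.5815, 0.2133, 0.1993]
eef_rot: [-0.001, 0.778, 0.629, -0.0]
force: [0.1, -0.2, -1.0]
finger_gap: 0.0912
t 2.5 pos [0.5815 0.2133 0.1993] shift [-1.000e-01  6.000e-01  1.373e+02] turn 0.19 F [ 0.1  -0.23 -0.96] gap 0.0912 tilt [-0.002  0.001 -1.   ] dq 0.032 j [0.33 0.41 1.51 0.   1.23 0.54]
```

View pics/w1.png

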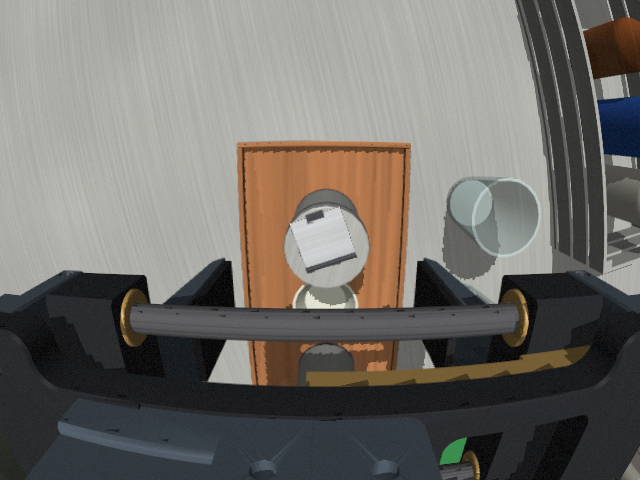

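The wrist view shows the tray aligned with the gripper. The tin's lid centre is at (327,245), mid-way between the fingers at columns 232 and 417. Descending.

```bash
python3 -m inch '[[0,0,10,0,100],[0,0,30,0,100],[0,0,50,0,100],[0,0,70,0,100],[0,0,90,0,100],[0,1,105,0,100],[0,1,118,0,100],[0,1,127,0,100],[0,1,133,0,100],[0,1,137,0,100],[0,1,137,0,100]]'; 
python3 -c "
from h import *
go(*T['L'],.062)
im=ctrl.capture('side');cv2.imwrite('pics/s1.png',im[:,:,::-1])"
```

```text
time_s: 3.7
ee_pos: [0.5816, 0.212, 0.0627]
eef_rot: [-0.001, 0.778, 0.628, -0.0]
force: [-0.2, -0.2, -0.3]
finger_gap: 0.091
t 3.7 pos [0.5816 0.212  0.0627] shift [ 1.2 -0.1  0.7] turn 0.14 F [-0.18 -0.22 -0.32] gap 0.091 tilt [-0.002  0.001 -1.   ] dq 0.012 j [0.33 0.53 1.68 0.   0.93 0.54]
```

View pics/s1.png

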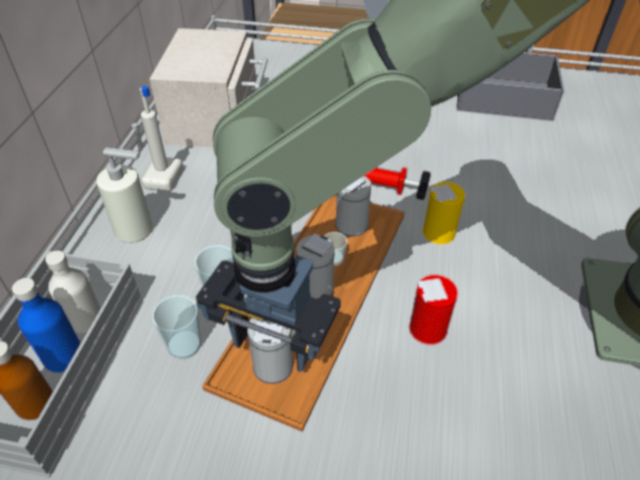

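The side view shows the fingers straddling the left tin at about (270,355), clear of the glass at (180,327). Closing.

```bash
python3 -m inch '[[0,0,0,0,60],[0,0,0,0,50],[0,0,0,0,40],[0,0,0,0,20],[0,0,0,0,0],[0,0,0,0,0],[0,0,0,0,0],[0,0,0,0,0]]'; 
python3 -c "
from h import *
go(*T['L'],.062);go(*T['L'],.12)"
```

```text
time_s: 4.55
ee_pos: [0.5821, 0.2123, 0.0633]
eef_rot: [-0.001, 0.778, 0.628, 0.0]
force: [-0.1, 0.6, 1.1]
finger_gap: 0.0599
t 4.55 pos [0.5821 0.2123 0.0633] shift [ 0.8 -0.5  1.3] turn 0.15 F [-0.07  0.63  1.14] gap 0.0599 tilt [-0.001  0.001 -1.   ] dq 0.002 j [0.33 0.53 1.68 0.   0.93 0.54]
t 4.55 pos [0.5821 0.2123 0.0633] shift [  0.9  -0.5 -56.7] turn 0.15 F [-0.07  0.63  1.14] gap 0.0599 tilt [-0.001  0.001 -1.   ] dq 0.002 j [0.33 0.53 1.68 0.   0.93 0.54]
```

```bash
cat >> h.py <<'E'
def weigh(n=24):
    F=[];J=[];t=0
    for i in range(n):
        ctrl.capture('wrist');s=ctrl.observe();F.append(s['force']);J.append(s['joint_efforts'])
    F=np.array(F);J=np.array(J);print("F",F.mean(0).round(3),"sd",F.std(0).round(2),"tau",J.mean(0).round(3),"sd",J.std(0).round(3)[1:3])
E
python3 -m inch '[[0,0,-3,0,0],[0,0,-8,0,0],[0,0,-16,0,0],[0,0,-26,0,0],[0,0,-36,0,0],[0,0,-46,0,0],[0,0,-55,0,0],[0,0,-62,0,0],[0,0,-67,0,0],[0,0,-70,0,0],[0,0,-70,0,0],[0,0,-70,0,0]]'; 
python3 -c "
from h import *
im=ctrl.capture('side');cv2.imwrite('pics/s2.png',im[:,:,::-1])
weigh()
go(*T['L'],.063)"
```

```text
time_s: 5.75
ee_pos: [0.5819, 0.2121, 0.1329]
eef_rot: [-0.001, 0.778, 0.628, -0.0]
force: [-0.6, 0.3, -1.2]
finger_gap: 0.0599
F [ 0.016 -0.103 -1.461] sd [0.47 0.46 0.35] tau [ 0.0000e+00 -4.7745e+01 -2.1833e+01  8.3000e-02 -8.0000e-03 -0.0000e+00] sd [0.044 0.015]
t 7.0 pos [0.5821 0.2121 0.1332] shift [ 0.9 -0.5 70.2] turn 0.14 F [ 1.06 -1.18 -1.54] gap 0.0593 tilt [-0.001  0.001 -1.   ] dq 0.001 j [0.33 0.46 1.6  0.   1.08 0.54]
```

View pics/s2.png

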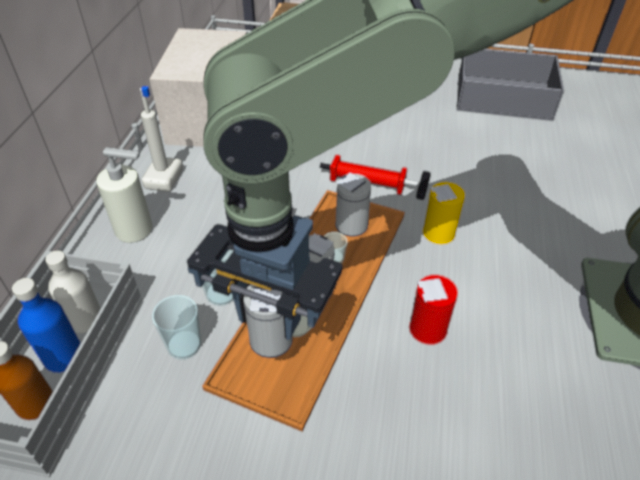

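The tin is lifted clear, with F_z ≈ −1.46 N (about 0.15 kg). Setting it back down.

```bash
python3 -m inch '[[0,0,4,0,0],[0,0,12,0,0],[0,0,22,0,0],[0,0,32,0,0],[0,0,42,0,0],[0,0,51,0,0],[0,0,58,0,0],[0,0,63,0,0],[0,0,67,0,0],[0,0,69,0,0],[0,0,70,0,0],[0,0,70,0,0]]'; 
python3 -c "
from h import *
go(*T['L'],.0633)"
```

```text
time_s: 8.2
ee_pos: [0.5823, 0.2123, 0.0635]
eef_rot: [-0.001, 0.778, 0.628, 0.0]
force: [0.1, 0.3, -2.0]
finger_gap: 0.0601
t 8.2 pos [0.5823 0.2123 0.0635] shift [ 0.8 -0.6  0.2] turn 0.15 F [ 0.13  0.26 -2.04] gap 0.0601 tilt [-0.     0.001 -1.   ] dq 0.003 j [0.33 0.53 1.68 0.   0.93 0.54]
```

```bash
python3 -m inch '[[0,0,0.5,0,0],[0,0,0.7,0,0],[0,0,0.7,0,0]]'; python3 -m inch '[[0,0,0,0,70],[0,0,0,0,80],[0,0,0,0,90],[0,0,0,0,100],[0,0,0,0,100],[0,0,0,0,100]]'
python3 -c "
from h import *
go(*T['L'],.0633)"
```

```text
time_s: 8.5
ee_pos: [0.5825, 0.2124, 0.0633]
eef_rot: [-0.0, 0.778, 0.628, 0.001]
force: [-0.6, 0.2, 0.7]
finger_gap: 0.0597
time_s: 9.1
ee_pos: [0.5825, 0.2124, 0.0633]
eef_rot: [-0.0, 0.778, 0.628, 0.001]
force: [0.6, -0.3, -0.3]
finger_gap: 0.0911
t 9.1 pos [0.5825 0.2124 0.0633] shift [ 0.6 -0.9 -0. ] turn 0.15 F [ 0.56 -0.27 -0.32] gap 0.0911 tilt [ 0.001  0.002 -1.   ] dq 0.003 j [0.33 0.53 1.68 0.   0.93 0.54]
```

```bash
python3 -m inch '[[0,0,-6,0,100],[0,0,-20,0,100],[0,0,-40,0,100],[0,0,-60,0,100],[0,0,-80,0,100],[0,0,-100,0,100],[0,0,-115,0,100],[0,0,-125,0,100],[0,0,-130,0,100],[0,0,-130,0,100],[0,0,-130,0,100]]'
python3 -c "
from h import *
im=ctrl.capture('side');cv2.imwrite('pics/s3.png',im[:,:,::-1])
weigh(10)
go(*T['M'],.193)"
```

```text
time_s: 10.2
ee_pos: [0.582, 0.212, 0.1927]
eef_rot: [-0.001, 0.778, 0.628, 0.0]
force: [-0.0, -0.7, -0.1]
finger_gap: 0.0909
F [-0.211 -0.058  0.038] sd [0.43 0.4  0.28] tau [ 1.0000e-03 -4.5927e+01 -2.2819e+01  8.5000e-02 -9.0000e-03 -0.0000e+00] sd [0.134 0.048]
t 10.75 pos [0.5824 0.2122 0.1932] shift [-1.604e+02  5.000e-01 -1.000e-01] turn 0.15 F [-0.78 -0.21 -0.33] gap 0.0913 tilt [ 0.001  0.002 -1.   ] dq 0.002 j [0.33 0.41 1.52 0.   1.21 0.54]
```

View pics/s3.png

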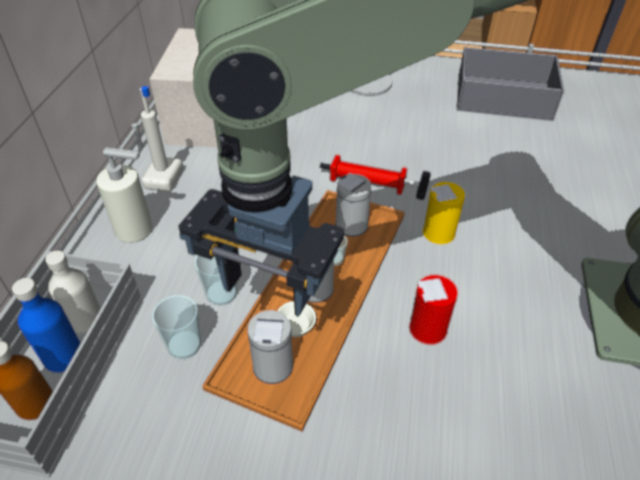

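The left tin is back upright at (271,347), as it was, and the unloaded force reads about 0. On to the middle tin.

```bash
python3 -m inch '[[-10,0,0,0,100],[-35,0,0,0,100],[-65,0,0,0,100],[-95,0,0,0,100],[-122,0,0,0,100],[-143,0,0,0,100],[-155,0,0,0,100],[-160,0,0,0,100],[-160,0,0,0,100],[-160,0,0,0,100]]'
python3 -c "
from h import *
go(*T['M'],.0625)
im=ctrl.capture('wrist');cv2.imwrite('pics/w2.png',im[:,:,::-1])"
```

```text
time_s: 11.75
ee_pos: [0.549, 0.0564, 0.1929]
eef_rot: [-0.001, 0.778, 0.628, 0.001]
force: [0.3, 1.1, -0.1]
finger_gap: 0.0913
t 11.75 pos [0.549  0.0564 0.1929] shift [ -1.3   0.4 130.4] turn 0.17 F [ 0.26  1.13 -0.14] gap 0.0913 tilt [ 0.001  0.002 -1.   ] dq 0.007 j [0.08 0.31 1.68 0.   1.15 0.29]
```

View pics/w2.png

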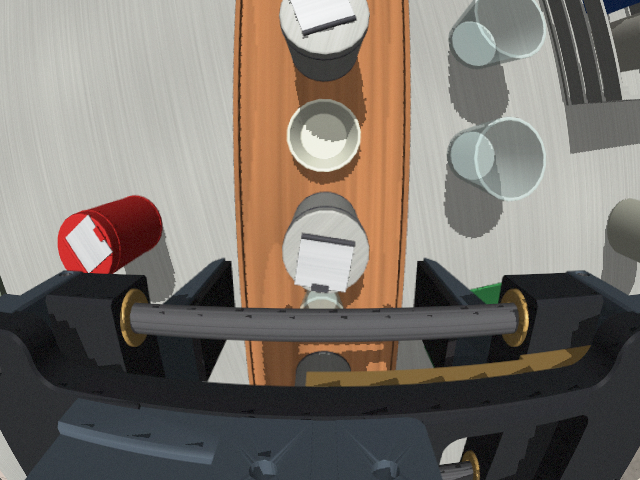

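The middle tin's lid is at (326,246), centred between the fingers. Descending and gripping.

```bash
python3 -m inch '[[0,0,10,0,100],[0,0,30,0,100],[-1,0,50,0,100],[-1,0,70,0,100],[-1,0,88,0,100],[-1,0,103,0,100],[-1,0,115,0,100],[-1,0,123,0,100],[-1,0,128,0,100],[-1,0,130,0,100],[-1,0,130,0,100]]';  python3 -m inch '[[0,0,0,0,60],[0,0,0,0,50],[0,0,0,0,40],[0,0,0,0,20],[0,0,0,0,0],[0,0,0,0,0],[0,0,0,0,0],[0,0,0,0,0]]'; 
python3 -c "
from h import *
go(*T['M'],.062);"
```

```text
time_s: 12.9
ee_pos: [0.5491, 0.0558, 0.063]
eef_rot: [-0.0, 0.778, 0.629, 0.001]
force: [-0.4, -0.4, 0.6]
finger_gap: 0.0913
time_s: 13.7
ee_pos: [0.5494, 0.0558, 0.0633]
eef_rot: [-0.0, 0.778, 0.629, 0.001]
force: [0.4, -0.7, 1.6]
finger_gap: 0.0599
t 13.7 pos [0.5494 0.0558 0.0633] shift [-0.5 -0.1  1.2] turn 0.19 F [ 0.35 -0.66  1.59] gap 0.0599 tilt [ 0.002  0.002 -1.   ] dq 0.002 j [0.08 0.44 1.84 0.   0.85 0.29]
```

```bash
python3 -m inch '[[0,0,-3,0,0],[0,0,-8,0,0],[0,0,-16,0,0],[0,0,-26,0,0],[0,0,-36,0,0],[0,0,-46,0,0],[0,0,-55,0,0],[0,0,-62,0,0],[0,0,-67,0,0],[0,0,-70,0,0],[0,0,-70,0,0],[0,0,-70,0,0]]'; 
python3 -c "
from h import *
im=ctrl.capture('side');cv2.imwrite('pics/s4.png',im[:,:,::-1])
weigh()
go(*T['M'],.0633)"
```

```text
time_s: 14.9
ee_pos: [0.549, 0.0556, 0.133]
eef_rot: [-0.0, 0.778, 0.629, 0.001]
force: [-0.1, 0.4, -2.3]
finger_gap: 0.0601
F [-0.163 -0.133 -2.19 ] sd [0.55 0.54 0.49] tau [-0.0000e+00 -4.1878e+01 -2.1062e+01  8.0000e-02  4.0000e-03  0.0000e+00] sd [0.039 0.014]
t 16.15 pos [0.5492 0.0557 0.1332] shift [-0.6 -0.  69.9] turn 0.19 F [-0.68 -0.8  -2.47] gap 0.0597 tilt [ 0.002  0.002 -1.   ] dq 0.002 j [0.08 0.36 1.76 0.   1.01 0.29]
```

View pics/s4.png

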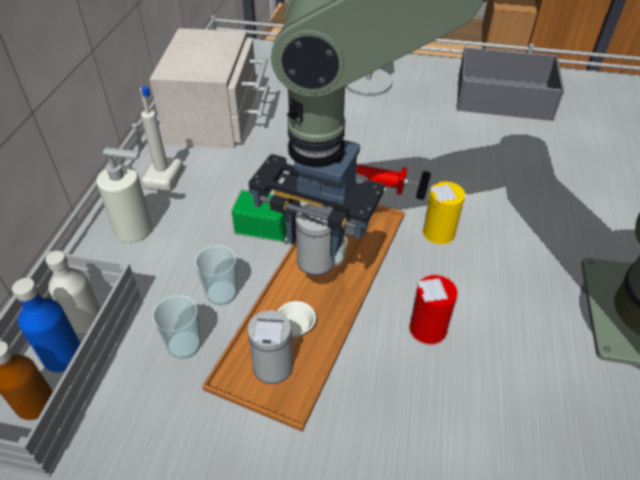

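The middle tin reads −2.19 N (about 0.22 kg), only about 0.07 kg above the left one. That suggests the right tin is heaviest, but it has to be weighed. Setting the middle tin back.

```bash
python3 -m inch '[[0,0,4,0,0],[0,0,12,0,0],[0,0,22,0,0],[0,0,32,0,0],[0,0,42,0,0],[0,0,51,0,0],[0,0,58,0,0],[0,0,63,0,0],[0,0,67,0,0],[0,0,69.5,0,0],[0,0,70.5,0,0],[0,0,70.5,0,0]]'; python3 -m inch '[[0,0,0.3,0,0],[0,0,0.3,0,0]]';python3 -m inch '[[0,0,0,0,70],[0,0,0,0,80],[0,0,0,0,90],[0,0,0,0,100],[0,0,0,0,100],[0,0,0,0,100]]'
python3 -c "
from h import *
go(*T['M'],.0633)"
```

```text
time_s: 17.35
ee_pos: [0.5494, 0.0558, 0.0632]
eef_rot: [-0.0, 0.778, 0.629, 0.002]
force: [-1.5, 0.3, 2.4]
finger_gap: 0.0596
time_s: 17.55
ee_pos: [0.5495, 0.0559, 0.0633]
eef_rot: [-0.0, 0.778, 0.629, 0.002]
force: [-1.5, -0.4, 2.2]
finger_gap: 0.0598
time_s: 18.15
ee_pos: [0.5495, 0.0559, 0.0632]
eef_rot: [-0.0, 0.778, 0.629, 0.002]
force: [-0.3, -0.5, -0.3]
finger_gap: 0.0911
t 18.15 pos [0.5495 0.0559 0.0632] shift [-0.6 -0.2 -0.1] turn 0.19 F [-0.29 -0.53 -0.26] gap 0.0911 tilt [ 0.003  0.002 -1.   ] dq 0.002 j [0.08 0.44 1.85 0.   0.85 0.29]
```

```bash
python3 -m inch '[[0,0,-6,0,100],[0,0,-20,0,100],[0,0,-40,0,100],[0,0,-60,0,100],[0,0,-80,0,100],[0,0,-100,0,100],[0,0,-115,0,100],[0,0,-125,0,100],[0,0,-130,0,100],[0,0,-130,0,100],[0,0,-130,0,100]]'
python3 -c "
from h import *
go(*T['R'],.193)"
```

```text
time_s: 19.25
ee_pos: [0.5487, 0.0555, 0.1926]
eef_rot: [-0.0, 0.778, 0.629, 0.001]
force: [-0.1, -0.1, -0.3]
finger_gap: 0.0914
t 19.25 pos [0.5487 0.0555 0.1926] shift [-165.3   -1.    -0.8] turn 0.19 F [-0.14 -0.1  -0.26] gap 0.0914 tilt [ 0.001  0.002 -1.   ] dq 0.007 j [0.08 0.31 1.68 0.   1.15 0.29]
```

```bash
python3 -m inch '[[-10,0,0,0,100],[-35,0,0,0,100],[-65,-1,0,0,100],[-95,-1,0,0,100],[-124,-1,0,0,100],[-147,-1,0,0,100],[-160,-1,0,0,100],[-165,-1,0,0,100],[-165,-1,0,0,100],[-165,-1,0,0,100]]'
python3 -c "
from h import *
go(*T['R'],.0625)
im=ctrl.capture('wrist');cv2.imwrite('pics/w3.png',im[:,:,::-1])"
```

```text
time_s: 20.25
ee_pos: [0.5132, -0.105, 0.1921]
eef_rot: [-0.001, 0.778, 0.629, 0.001]
force: [1.5, 0.8, -0.3]
finger_gap: 0.0913
t 20.25 pos [ 0.5132 -0.105   0.1921] shift [ -1.3  -0.  129.6] turn 0.22 F [ 1.52  0.82 -0.34] gap 0.0913 tilt [ 0.001  0.003 -1.   ] dq 0.01 j [-0.23  0.27  1.74  0.    1.13 -0.02]
```

View pics/w3.png

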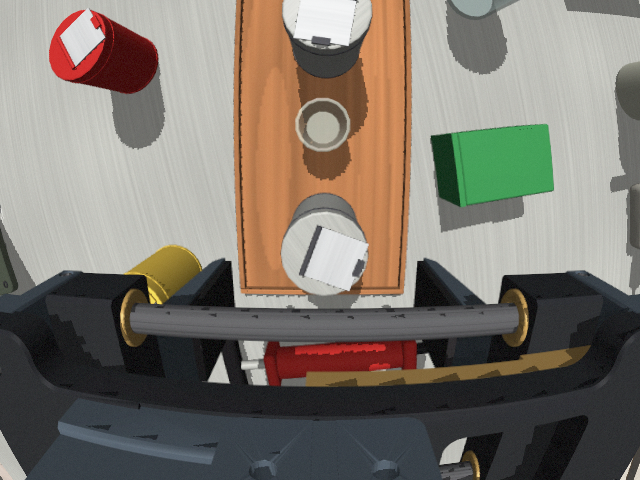

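The right tin's lid is at (325,250), centred. The yellow can, holder and inflator are clear of the fingers. Descending and gripping.

```bash
python3 -m inch '[[0,0,10,0,100],[-1,0,30,0,100],[-2,0,50,0,100],[-2,0,70,0,100],[-2,0,88,0,100],[-2,0,103,0,100],[-2,0,115,0,100],[-2,0,123,0,100],[-2,0,128,0,100],[-2,0,130,0,100],[-2,0,130,0,100]]';  python3 -m inch '[[0,0,0,0,60],[0,0,0,0,50],[0,0,0,0,40],[0,0,0,0,20],[0,0,0,0,0],[0,0,0,0,0],[0,0,0,0,0],[0,0,0,0,0]]'; 
python3 -c "
from h import *
go(*T['R'],.062);"
```

```text
time_s: 21.4
ee_pos: [0.5132, -0.1065, 0.0622]
eef_rot: [-0.0, 0.777, 0.629, 0.001]
force: [-0.2, 0.9, -0.2]
finger_gap: 0.0914
time_s: 22.2
ee_pos: [0.5132, -0.1065, 0.0624]
eef_rot: [-0.0, 0.777, 0.629, 0.001]
force: [-1.1, -0.3, 3.0]
finger_gap: 0.0599
t 22.2 pos [ 0.5132 -0.1065  0.0624] shift [ 0.5 -0.2  0.4] turn 0.25 F [-1.15 -0.31  3.  ] gap 0.0599 tilt [ 0.002  0.002 -1.   ] dq 0.002 j [-0.23  0.41  1.91  0.    0.82 -0.02]
```

```bash
python3 -m inch '[[0,0,-3,0,0],[0,0,-8,0,0],[0,0,-16,0,0],[0,0,-26,0,0],[0,0,-36,0,0],[0,0,-46,0,0],[0,0,-55,0,0],[0,0,-62,0,0],[0,0,-67,0,0],[0,0,-70,0,0],[0,0,-70,0,0],[0,0,-70,0,0]]'; 
python3 -c "
from h import *
weigh()
go(*T['R'],.1924)"
```

```text
time_s: 23.4
ee_pos: [0.5128, -0.1066, 0.1321]
eef_rot: [-0.001, 0.777, 0.629, 0.001]
force: [-0.4, -0.6, -5.6]
finger_gap: 0.0595
F [-0.015 -0.092 -4.247] sd [0.4  0.52 0.48] tau [-0.0000e+00 -4.0546e+01 -2.1416e+01  7.7000e-02  3.4000e-02  0.0000e+00] sd [0.058 0.026]
t 24.6 pos [ 0.5131 -0.1066  0.1324] shift [  0.9  -0.1 -60. ] turn 0.25 F [-0.57 -0.5  -3.94] gap 0.0597 tilt [ 0.001  0.002 -1.   ] dq 0.001 j [-0.23  0.32  1.83  0.    0.99 -0.02]
```

The right tin reads −4.25 N (about 0.43 kg), clearly the heaviest. Raising it to about 13 cm above the tray.

```bash
python3 -m inch '[[0,0,-5,0,0],[0,0,-14,0,0],[0,0,-25,0,0],[0,0,-37,0,0],[0,0,-48,0,0],[0,0,-56,0,0],[0,0,-62,0,0],[0,0,-65,0,0],[0,0,-65,0,0],[0,0,-65,0,0],[0,0,-65,0,0],[0,0,-65,0,0]]'; 
python3 -c "
from h import *
im=ctrl.capture('side');cv2.imwrite('pics/s5.png',im[:,:,::-1])
im=ctrl.capture('top');cv2.imwrite('pics/t5.png',im[:,:,::-1])
weigh(8)
go(*T['R'],.1974)"
```

```text
time_s: 25.8
ee_pos: [0.5128, -0.1067, 0.197]
eef_rot: [-0.001, 0.777, 0.629, 0.001]
force: [0.5, 0.3, -3.7]
finger_gap: 0.0599
F [ 0.294  0.255 -4.196] sd [0.31 0.82 0.27] tau [ 0.0000e+00 -3.9224e+01 -2.3614e+01  8.3000e-02  3.5000e-02  0.0000e+00] sd [0.005 0.009]
t 26.3 pos [ 0.513  -0.1068  0.1974] shift [ 0.9 -0.1  0. ] turn 0.26 F [ 0.1  -1.32 -4.24] gap 0.06 tilt [ 0.002  0.002 -1.   ] dq 0.002 j [-0.23  0.26  1.73  0.    1.14 -0.02]
```

View pics/s5.png

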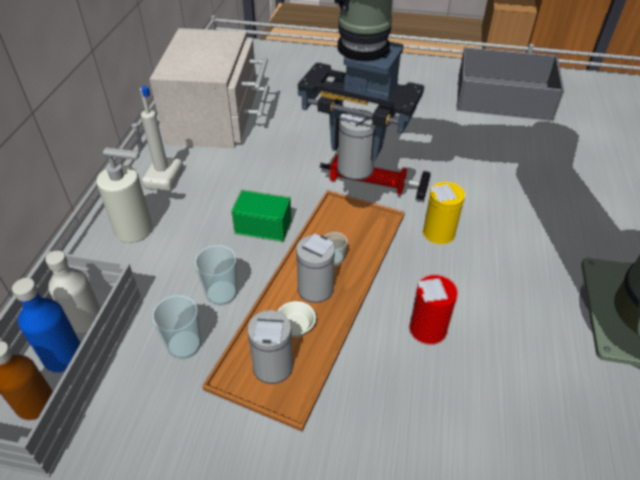

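View pics/t5.png

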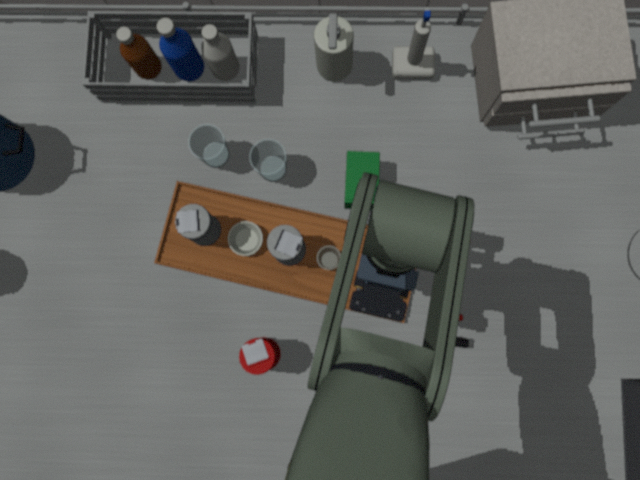

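The right tin is held upright at (355,148) in the side view. The left tin (271,347) and middle tin (316,267) stand in their places, and everything else is unmoved. The arm is still, so I'm handing in.

```bash
python3 -c "
from station import ctrl
print(ctrl.job_done())"
```

```text
the job is handed in; nothing more can be done
None
```

I lifted the tins straight up in order, left, middle, right, and weighed each one. The right tin is the heaviest, and the arm is still holding it.

| Tin | Mean downward force | Approx. mass |
|---|---|---|
| Left | 1.46 N | 0.15 kg |
| Middle | 2.19 N | 0.22 kg |
| Right | 4.25 N | 0.43 kg |

- **Lighter tins:** I set the left and middle tins back in their own places. Both stand upright there in the final side and top pictures.
- **Heaviest tin:** It is held upright about 13 cm above the tray floor with a steady 60 mm grip and the arm still. A second reading at that height gave 4.20 N, agreeing with the first.
- **Other objects:** The dish, glasses, inflator and lookalike cans look unmoved in the final side view. In the top view the arm hid part of the right side, including the yellow can and most of the inflator.
- **Time:** I handed in at about 26 s of the 62 s allowed. No check failed or disagreed.

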